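# Turn the display turntable on to its next stop

## Task

The hare's display turntable is locked by a spring plunger. Pull the plunger's black knob up, turn the turntable counterclockwise (seen from above) to the next stop hole, the first the pin comes to, and let the pin snap fully home there so that the turntable is locked again. The holes are hidden under the top, so feel for the stop; the hare must ride along upright, the things round about stay where they are, and the gripper lets go at the end.

Things in the scene. Friction and masses are not known exactly. Their poses are not given: they have to be found in the camera images.
- plunger (a joint): slide of the spring plunger, m: 0 = pin fully home in a hole (about 9 mm deep), 0.009 = pin tip riding on the smooth top of the hidden index plate, 0.016 = pulled up as far as it goes. A spring always drives it down: about 4 N at 0, 7 N at 0.009, 9 N at 0.016. The round-ended pin is 10 mm thick and has about 1.8 mm of play either way in a hole; the plunger turns round with the turntable
- turntable (a joint): angle of the turntable, rad: 0 at the start (pin in its first hole), grows counterclockwise seen from above; free travel to 1.9, with little friction, when the pin is out of its holes. The holes lie hidden under the top on the pin's circle. The next hole is somewhere from 0.6 to 1.0, different every time and neither seen nor measured; one more lies 0.6 beyond it. There is no other recess: where the pin drops, it is in a hole, and the turntable locks
- knob (a point): middle of the plunger's black round knob, which stands upright near the rim of the turntable, 98 mm from its axis: 22 mm in diameter and 25 mm tall (from 13 mm below to 12 mm above this point; 71 mm above the table with the pin home). Under it is a brass collar of 19 mm diameter up to 53 mm above the table, with a flange of 34 mm diameter and 4 mm height at its foot. It rises and turns with the plunger and turntable
- axis (a point): middle of the turntable's flat top, on its vertical axis, 40 mm above the table: a round light-wood disc of 240 mm diameter and 30 mm thickness on a fixed dark foot. This frame does not turn with the disc; its -x axis points from the axis to the knob's place at the start
- hare: small black figure of a lying hare, 38 x 75 x 39 mm, standing loose on the turntable; origin at the centre of its underside, z up
- candle: bystander: candle in a floral pot, 70 mm in diameter, 99 mm tall, origin at the centre of its underside
- dropper: bystander: dark dropper bottle, 34 mm in diameter, 104 mm tall, origin at the centre of its underside
- soap: bystander: wrapped pink soap bar, 50 x 75 x 26 mm, origin at the centre of its underside
Mind the look-alikes: they are no part of the job. What is shaped like the hare but yellow is not meant.

How it is judged:
By the outcome, as a careful person would: the job done as asked, in the order asked, and still so for the second after the job is handed in, with the robot touching nothing.
It also fails if it takes over 35 s, if anything falls off the work surface, if the arm or the gripper's body presses on something with over 40 N, if the wrist force passes 120 N, or if a joint passes its speed limit or range.

## Robot

A 6-joint arm with a two-finger parallel gripper is mounted at the origin on a cart in front of the work surface, level with it; the furniture and walls round the work are solid. World frame = base frame: x ahead of the robot, y to its left, z up, the work surface at z = 0. Lengths are in m, angles in rad, forces in N, time in s.
With the tool pointing down it reaches from about 0.3 to 0.775 m from the base axis. Payload 14.6 kg.
Tool frame: the origin (TCP) lies at the very end of the fingers, on their centre line; the grasp point (between the pads) lies 19 mm behind it; z points along the fingers, y is the line along which they close (so a half turn about z gives the same grasp; the last joint's range is limited). The gripper opens to 94 mm and grips with 3 to 60 N. Pads are 16 mm wide; open, the fingers measure 119 mm over their backs; the gripper's body (75 mm by 177 mm) begins 78 mm behind the grasp point.
Start: joints at [1.239, 0.3, 1.521, -0, 1.321, -0.067], TCP at [0.144, 0.531, 0.205] pointing down, gripper open.
Joint ranges: [-3.03, 3.03], [-0.79, 2.21], [0.23, 2.52], [-1.04, 4.18], [0, 3.07], [-2.55, 2.55]. Speed limits (rad/s): [2.22, 2.22, 2.57, 3.14, 3.14, 3.14].

## Interface

Orientations are given as [roll, pitch, yaw] about the fixed x, y, z axes, in that order (R = Rz(yaw) Ry(pitch) Rx(roll)).
In Python, from station import ctrl gives the robot as it stands.
- The arm moves only by the tool carry_out, never from a script. Its argument "motion" is text: rows parted by semicolons, each of 7 numbers parted by spaces: the shift along the world's x, y, z in m, then the turn, a rotation vector about the world's x, y, z in degrees, then the closure in counts, from 0 (fully open) to 255 (shut). In form: dx dy dz wx wy wz hand; .... A call has 1 to 20 rows; each row shifts and turns the commanded pose from where the row before left it; what a row does not reach is not made up. A row lasts 1/12 s, in which the tool goes at most 41.7 mm and 7.16 degrees, less where a joint would pass 70% of its speed; a pose out of reach is approached as far as the arm can. A call is refused whole if a number of a shift passes 0.0417 or a number of a turn 7.16, either way. A call with a gripper value outside its range is refused whole. The fingers move at their own pace and stop on an object; "grip_force" is the grip in N (left out, the last holds). Time passes only in rows, so rows that do not move let the fingers close. It gives the time, the measured TCP pose, the force, the opening and the grip force at its end, in the units of the state.
- ctrl.get_obs(): the state, without advancing time (a new reading comes with each control period).
- ctrl.camera(name): name is "side" or "top" or "wrist"; returns a dict with "pixels" (384x512x3 uint8, red, green, blue), "range_z" (384x512 float32, m along the optical axis (not along the pixel's ray), 0 where there is no reading), "K" (3x3 intrinsics, pixels), "position" and "attitude" of the camera in the world. Camera axes: x right, y up, looking along -z (the intrinsics and any distortion apply to the point x, -y, -z); pixel columns grow to the right and rows downward; lengths in m; the calibration is good to about 2 mm. A picture is of the moment at which its call begins.
- ctrl.hand_in(): hands the job in; it is judged then, once.
The state is a dict: "time_s": time; "qpos": joint angles; "joint_vel": joint speeds; "tau": joint torques, N m; "ee_pos": TCP position; "eef_rot": TCP orientation; "force": force on the tool from outside, world axes, zero at the start; "moment": the same for the moment, N m; "grip_width": finger opening in m; "grip_force": force on a finger pad.
Only numpy, scipy, OpenCV 4.12 (cv2) and the standard library are available. Lean on these libraries where they do the work, as an engineer would, in place of code of your own. Each camera call takes 0.05 s, during which the arm holds its last target. There are 200 camera calls.

## Working session

There is one attempt and no reset: what is moved stays moved. The work goes in short steps, Python scripts to look and compute and a tool call to move; the robot and the scene stay as the last step left them, time stands still between calls to the robot, and variables do not carry over. Pictures are saved under pics/ and viewed, at most 10 in all, crops included, and the job is handed in when it is done.

Besides the shell and the picture viewer there is one more tool, called as name(argument=value, ...) on one line, values as JSON. carry_out: Moves the arm, as the interface text tells. Its arguments: {"type":"object","properties":{"motion":{"type":"string"},"grip_force":{"type":"number"}},"required":["motion"]}

```bash
mkdir -p pics
cat > h.py <<'E'
import numpy as np, cv2
from station import ctrl
def cam(n):
    c=ctrl.camera(n); return c
def save(c,f,s=1): cv2.imwrite(f,cv2.cvtColor(c["pixels"],cv2.COLOR_RGB2BGR))
from scipy.spatial.transform import Rotation as R
def rot(a):
    a=np.array(a,float)
    return a if a.shape==(3,3) else R.from_euler('xyz',a).as_matrix() if a.shape==(3,) else R.from_quat(a).as_matrix()
def pts(c):
    K=c["K"];v,u=np.mgrid[:384,:512];z=c["range_z"]
    p=np.stack([(u-K[0,2])/K[0,0]*z,-(v-K[1,2])/K[1,1]*z,-z],-1)
    return p@rot(c["attitude"]).T+np.array(c["position"])
def ray(c,u,v):
    K=c["K"];d=rot(c["attitude"])@np.array([(u-K[0,2])/K[0,0],-(v-K[1,2])/K[1,1],-1]);return np.array(c["position"]),d
def onz(c,u,v,z):
    o,d=ray(c,u,v);return o+d*(z-o[2])/d[2]
E
python3 - <<'E'
from h import *
a=cam("top");b=cam("side");w=cam("wrist")
for c in(a,b,w):print(c["position"],c["attitude"],c["K"].tolist(),c.keys())
im=np.hstack([a["pixels"],b["pixels"]])
cv2.imwrite("pics/a.png",cv2.cvtColor(a["pixels"],4));cv2.imwrite("pics/b.png",cv2.cvtColor(b["pixels"],4))
print(ctrl.get_obs())
E
```

```text
[0.35269903 0.15923948 1.25973824] [ 0.10456386 -0.01575067 -1.57179859] [[399.0766613580494, 0.0, 258.5087727436256], [0.0, 399.0766613580494, 194.29887609141116], [0.0, 0.0, 1.0]] dict_keys(['pixels', 'range_z', 'K', 'position', 'attitude'])
[ 0.229644   -0.75289169  0.41673457] [ 1.22819243  0.02200884 -0.2847446 ] [[392.1108026397108, 0.0, 250.745401353154], [0.0, 392.1108026397108, 188.95115750557434], [0.0, 0.0, 1.0]] dict_keys(['pixels', 'range_z', 'K', 'position', 'attitude'])
[0.0791021  0.54930304 0.38426218] [-2.33180334e-01  1.02211778e-03  1.30535398e+00] [[334.48415681137266, 0.0, 258.5824483347394], [0.0, 334.48415681137266, 195.12791634409837], [0.0, 0.0, 1.0]] dict_keys(['pixels', 'range_z', 'K', 'position', 'attitude'])
{'time_s': 0.15, 'qpos': array([ 1.23943798e+00,  3.00310902e-01,  1.52140428e+00, -1.79993853e-06,
        1.32070908e+00, -6.65853056e-02]), 'joint_vel': array([ 0.00108778, -0.00206656, -0.00105665,  0.0003371 , -0.0021236 ,
        0.00020487]), 'tau': array([ 4.82074574e-04, -5.31965160e+01, -3.52816558e+01,  7.08602951e-02,
        2.35584634e-02, -2.95379414e-05]), 'ee_pos': array([0.14386358, 0.53065593, 0.205049  ]), 'eef_rot': array([-3.14076276e+00, -5.35928433e-05,  2.87682004e+00]), 'force': array([-0.37332545, -0.27257025,  0.51085989]), 'moment': array([0.02188161, 0.05105214, 0.04049242]), 'grip_force': 0.0, 'grip_width': 0.09365857365740274}
```

View pics/a.png

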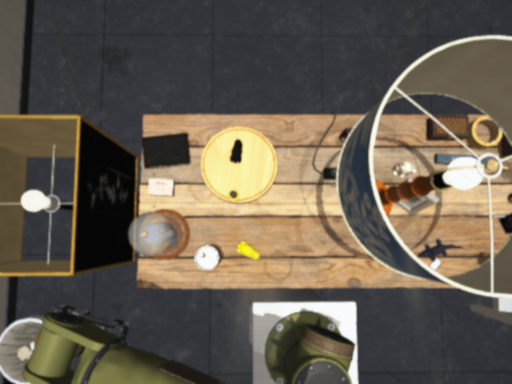

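View pics/b.png

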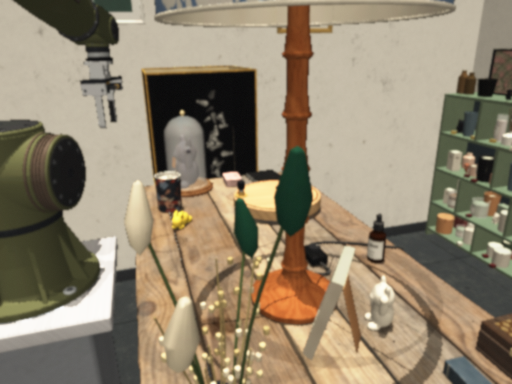

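The top view shows the turntable at (239,164), with the knob at (234,194) on the robot's side and the black hare at (236,150). The yellow look-alike is at (248,250) and the candle at (207,257). The lamp shade starts at about x=340. In the side view the knob is at (240,186), in front of the disc at (265,195).

Run:
```python
from h import *
a=cam("top");b=cam("side");P=pts(a)
hsv=cv2.cvtColor(a["pixels"],cv2.COLOR_RGB2HSV)
m=((hsv[...,2]>140)&(abs(P[...,2]-.04)<.012)).astype(np.uint8)
m[:, :195]=0;m[:,290:]=0;m[:120]=0;m[210:]=0
cs=max(cv2.findContours(m,0,2)[0],key=cv2.contourArea);e=cv2.fitEllipse(cs);print("disc",e,onz(a,*e[0],.04))
for n,(u0,u1,v0,v1) in dict(knob=(224,245,186,205),hare=(226,248,134,168)).items():
    s=np.zeros((384,512),np.uint8);s[v0:v1,u0:u1]=hsv[v0:v1,u0:u1,2]<80
    y,x=np.nonzero(s);q=P[s>0];print(n,x.mean(),y.mean(),np.ptp(x)+1,np.ptp(y)+1,q.max(0),q.min(0),np.median(q,0),onz(a,x.mean(),y.mean(),.07))
# side knob
vb=cv2.cvtColor(b["pixels"],cv2.COLOR_RGB2HSV)[...,2];Q=pts(b)
s=np.zeros((384,512),bool);s[178:204,232:250]=vb[178:204,232:250]<70
print("side dark", np.argwhere(s)[:, ::-1].mean(0), s.sum(), np.median(Q[s],0),Q[s].min(0),Q[s].max(0))
for u,v in((207,257),(160,187),(160,230),(345,170),(360,220),(330,172),(345,132),(165,150)): print(u,v,P[v,u])
sh=P[40:290,335:400].reshape(-1,3);sh=sh[sh[:,2]>.2];print("shade",sh.min(0),sh.max(0))
```

```text
disc ((238.6844940185547, 164.6837615966797), (75.21913146972656, 76.13935089111328), 80.86372375488281) [0.57283225 0.20117405 0.04      ]<stdin>:9: RuntimeWarning: Mean of empty slice.
  ret = ret.dtype.type(ret / rcount)
Traceback (most recent call last):
ValueError: zero-size array to reduction operation maximum which has no identity
```

Run:
```python
from h import *
a=cam("top");b=cam("side");P=pts(a)
V=cv2.cvtColor(a["pixels"],cv2.COLOR_RGB2HSV)[...,2]
print(V[188:202,226:244])
for n,(u0,u1,v0,v1) in dict(knob=(224,245,186,201),hare=(226,248,134,168)).items():
    s=np.zeros((384,512),np.uint8);s[v0:v1,u0:u1]=V[v0:v1,u0:u1]<150
    y,x=np.nonzero(s);q=P[s>0];print(n,x.mean(),y.mean(),np.ptp(x)+1,np.ptp(y)+1,q.max(0),np.median(q,0),onz(a,x.mean(),y.mean(),.07))
vb=cv2.cvtColor(b["pixels"],cv2.COLOR_RGB2HSV)[...,2];Q=pts(b)
s=np.zeros((384,512),bool);s[178:204,232:250]=vb[178:204,232:250]<70
print("side dark", np.argwhere(s)[:, ::-1].mean(0), s.sum(), np.median(Q[s],0) if s.any() else 0)
for u,v in((207,257),(160,187),(160,230),(345,170),(360,220),(330,172),(345,132),(165,150)): print(u,v,P[v,u])
sh=P[40:290,335:400].reshape(-1,3);sh=sh[sh[:,2]>.2];print("shade",sh.min(0),sh.max(0))
```

```text
[[250 250 250 250 250 250 249 249 250 250 250 250 250 250 250 250 250 250]
 [250 250 250 250 249 246 243 243 246 247 249 250 250 250 250 250 250 250]
 [250 250 250 248 242 230 212 210 226 236 244 248 249 250 250 250 250 250]
 [250 250 249 242 218 173 139 135 157 192 229 243 248 250 250 250 250 250]
 [250 250 246 230 172 115  91  88  97 129 189 235 247 250 250 250 250 250]
 [250 249 243 213 141  91  83  84  86  95 151 224 245 249 250 250 250 250]
 [249 249 242 209 137  91  86  86  84  86 136 215 243 247 249 250 250 250]
 [247 248 244 226 166 107  89  87  80  84 142 218 242 245 248 250 250 250]
 [243 245 244 238 211 150 104  87  83 108 173 230 244 246 248 250 250 250]
 [241 241 240 242 236 205 155 128 132 169 218 240 246 248 249 249 249 248]
 [244 242 240 242 244 237 218 204 207 225 237 242 244 245 246 246 245 243]
 [243 243 243 243 244 243 241 241 241 239 237 235 236 239 239 238 239 240]
 [230 233 235 237 240 240 242 245 245 240 234 233 236 238 238 238 239 243]
 [214 211 209 213 223 229 234 237 239 236 234 236 238 240 241 240 239 239]]
knob 233.0625 193.9375 7 7 [0.48631079 0.2250441  0.08808557] [0.47705478 0.21621038 0.08260283] [0.47859344 0.21659953 0.07      ]
hare 236.34975369458127 151.80295566502463 12 23 [0.64429076 0.22766187 0.08363666] [0.60687687 0.20828316 0.06717064] [0.6069448  0.20737549 0.07      ]
side dark [240.16363636 188.30909091] 55 [0.47316519 0.20717165 0.07756742]
207 257 [0.29327867 0.28914753 0.09723142]
160 187 [0.50477726 0.44539477 0.02572757]
160 230 [0.36886968 0.39814914 0.21752722]
345 170 [ 0.47527604 -0.01375008  0.52690145]
360 220 [ 0.38094373 -0.03122594  0.55657916]
330 172 [ 0.55175754 -0.08355919  0.03141072]
345 132 [ 0.67053461 -0.12548056  0.065433  ]
165 150 [0.62479285 0.43588584 0.01118463]
shade [ 0.28130685 -0.21734827  0.20030926] [0.6406518  0.15923948 1.25973824]
```

carry_out(motion="0 0 0.033 0 0 0 0; 0 0 0.035 0 0 0 0; 0.01 -0.02 0.03 0 0 0 0; 0.026 -0.027 0 0 0 0.5 0; 0.027 -0.027 0 0 0 0.5 0; 0.027 -0.027 0 0 0 0.5 0; 0.027 -0.027 0 0 0 0.5 0; 0.027 -0.027 0 0 0 0.5 0; 0.027 -0.027 0 0 0 0.5 0; 0.027 -0.027 0 0 0 0.5 0; 0.027 -0.027 0 0 0 0.5 0; 0.027 -0.027 0 0 0 0.5 0; 0.027 -0.027 0 0 0 0.5 0; 0.027 -0.025 -0.01 0 0 0.5 0; 0.027 0 -0.03 0 0 0.5 0; 0 0 -0.035 0 0 0 0; 0 0 -0.035 0 0 0 0; 0 0 -0.02 0 0 0 0; 0 0 0 0 0 0 0", grip_force=20)

```text
time_s: 1.93
ee_pos: [0.4753, 0.215, 0.1692]
eef_rot: [-3.138, -0.006, 2.981]
force: [0.2, -0.2, -0.7]
grip_width: 0.094
grip_force: 0.0
```

Run:
```python
from h import *
w=cam("wrist");s=cam("side")
cv2.imwrite("pics/c.png",cv2.cvtColor(w["pixels"],4))
o=ctrl.get_obs();print(o["time_s"],o["ee_pos"],o["eef_rot"],o["qpos"],o["force"])
V=cv2.cvtColor(w["pixels"],cv2.COLOR_RGB2HSV)[...,2];P=pts(w)
m=((V<90)&(P[...,2]>.055)&(P[...,2]<.1)).astype(np.uint8)
n,l,st,ce=cv2.connectedComponentsWithStats(m)
for i in range(1,n):
    if st[i,4]>60:
        q=P[l==i];print(st[i],ce[i],np.median(q,0),q[:,2].max(),onz(w,*ce[i],.083))
Q=pts(s);g=Q[(Q[...,2]>.45)&(Q[...,1]<.25)&(Q[...,1]>-.4)&(Q[...,0]>.2)&(Q[...,0]<.75)];print(g.min(0),g.max(0))
```

```text
2.0333 [0.4771095  0.21592665 0.17417271] [ 3.14157790e+00 -2.02541260e-05  2.98156599e+00] [ 3.55034503e-01  2.69684849e-01  1.63491174e+00  2.41515187e-05
  1.23700643e+00 -1.05574308e+00] [-0.18510341  0.16931031  0.68525142]
[ 432    0   51   62 1370] [454.42189781  24.4729927 ] [0.36575441 0.37488214 0.08746355] 0.09996078070097911 [0.36746035 0.37771878 0.083     ]
[250 186  26  29 582] [262.67010309 200.09965636] [0.47548069 0.21894688 0.08265114] 0.08501431310158103 [0.47530568 0.21905003 0.083     ]
[259 327  33  39 954] [274.56184486 343.3197065 ] [0.61799728 0.20725444 0.06951018] 0.08025195182909495 [0.60940243 0.20858965 0.083     ]
[ 0.20091527 -0.39999916  0.45001336] [0.64999398 0.17788036 0.51517637]
```

View pics/c.png

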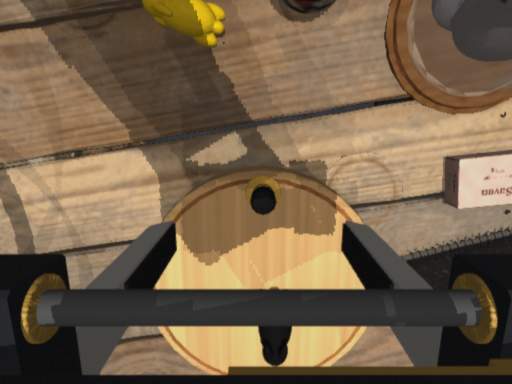

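carry_out(motion="-0.001 0.002 -0.03 0 0 0 0; 0 0 -0.03 0 0 0 0; 0 0 -0.03 0 0 0 0; 0 0 -0.022 0 0 0 0; 0 0 -0.01 0 0 0 0; 0 0 0 0 0 0 0; 0 0 0 0 0 0 0")

```text
time_s: 2.62
ee_pos: [0.4769, 0.2183, 0.0532]
eef_rot: [3.141, 0.002, 2.982]
force: [0.1, -0.7, 1.1]
grip_width: 0.0943
grip_force: 0.0
```

The knob at (263,200) is centred between the open fingers, and the hare at (275,335) is clear of them. I'll close on the knob.

carry_out(motion="0 0 0 0 0 0 255; 0 0 0 0 0 0 255; 0 0 0 0 0 0 255; 0 0 0 0 0 0 255; 0 0 0 0 0 0 255; 0 0 0 0 0 0 255; 0 0 0 0 0 0 255; 0 0 0 0 0 0 255; 0 0 0 0 0 0 255", grip_force=35)

```text
time_s: 3.37
ee_pos: [0.4759, 0.2178, 0.0514]
eef_rot: [-3.142, -0.0, 2.982]
force: [-0.0, -0.3, -0.4]
grip_width: 0.0372
grip_force: 0.0
```

carry_out(motion="0 0 0 0 0 0 255; 0 0 0 0 0 0 255; 0 0 0 0 0 0 255; 0 0 0 0 0 0 255; 0 0 0 0 0 0 255")

```text
time_s: 3.78
ee_pos: [0.4759, 0.2179, 0.0514]
eef_rot: [3.142, 0.0, 2.982]
force: [-0.5, -0.3, -0.1]
grip_width: 0.0209
grip_force: 35.0
```

carry_out(motion="0 0 0.002 0 0 0 255; 0 0 0.003 0 0 0 255; 0 0 0.003 0 0 0 255; 0 0 0.003 0 0 0 255; 0 0 0.0015 0 0 0 255; 0 0 0 0 0 0 255; 0 0 0 0 0 0 255")

```text
time_s: 4.37
ee_pos: [0.4759, 0.2178, 0.0639]
eef_rot: [-3.142, 0.0, 2.981]
force: [3.1, -0.3, -6.7]
grip_width: 0.0209
grip_force: 35.0
```

Run:
```python
import numpy as np
# arc shift from tool point, axis (0.5725,0.201), radius 98mm, step 2deg
c=np.array([.4759,.2179]);ax=c+.098*np.array([np.cos(np.radians(-9.7)),np.sin(np.radians(-9.7))])
print(ax)
for d in range(0,60,2):
    f=lambda t:.098*np.array([np.cos(np.radians(170.3+t)),np.sin(np.radians(170.3+t))])
    print(d,np.round((f(d+2)-f(d))*1e3,2),end="; ")
```

```text
[0.57249894 0.20138804]
0 [-0.52 -3.38]; 2 [-0.4 -3.4]; 4 [-0.28 -3.41]; 6 [-0.16 -3.42]; 8 [-0.04 -3.42]; 10 [ 0.08 -3.42]; 12 [ 0.2  -3.41]; 14 [ 0.32 -3.41]; 16 [ 0.43 -3.39]; 18 [ 0.55 -3.38]; 20 [ 0.67 -3.35]; 22 [ 0.79 -3.33]; 24 [ 0.9 -3.3]; 26 [ 1.02 -3.27]; 28 [ 1.13 -3.23]; 30 [ 1.24 -3.19]; 32 [ 1.35 -3.14]; 34 [ 1.46 -3.09]; 36 [ 1.57 -3.04]; 38 [ 1.67 -2.98]; 40 [ 1.78 -2.92]; 42 [ 1.88 -2.86]; 44 [ 1.98 -2.79]; 46 [ 2.07 -2.72]; 48 [ 2.17 -2.65]; 50 [ 2.26 -2.57]; 52 [ 2.35 -2.49]; 54 [ 2.43 -2.41]; 56 [ 2.51 -2.32]; 58 [ 2.59 -2.23];
```

carry_out(motion="-0.0003 -0.0017 0 0 0 1 255; -0.0002 -0.0017 0 0 0 1 255; -0.0004 -0.0034 0 0 0 2 255; -0.0003 -0.0034 0 0 0 2 255; -0.0002 -0.0034 0 0 0 2 255; 0 -0.0034 0 0 0 2 255; 0 0 0 0 0 0 255")

```text
time_s: 4.95
ee_pos: [0.4746, 0.2002, 0.0639]
eef_rot: [-3.141, 0.0, -3.125]
force: [3.8, -0.2, -8.6]
grip_width: 0.0206
grip_force: 35.0
```

carry_out(motion="0.0001 -0.0034 0 0 0 2 255; 0.0002 -0.0034 0 0 0 2 255; 0.0003 -0.0034 0 0 0 2 255; 0.0004 -0.0034 0 0 0 2 255; 0.0006 -0.0034 0 0 0 2 255; 0.0007 -0.0034 0 0 0 2 255; 0.0004 -0.0017 0 0 0 1 255; 0.0004 -0.0017 0 0 0 1 255; 0 0 0 0 0 0 255; 0 0 -0.0015 0 0 0 255; 0 0 -0.0015 0 0 0 255; 0 0 -0.001 0 0 0 255; 0 0 0 0 0 0 255")

```text
time_s: 6.03
ee_pos: [0.4777, 0.1771, 0.06]
eef_rot: [-3.142, 0.0, -2.883]
force: [2.8, -0.3, -2.8]
grip_width: 0.0212
grip_force: 35.0
```

Run:
```python
from h import *
o=ctrl.get_obs();print(o["ee_pos"],o["force"])
p=o["ee_pos"][:2]-np.array([.5725,.2014]);print(np.hypot(*p),np.degrees(np.arctan2(p[1],p[0]))%360-170.3)
a=cam("top");cv2.imwrite("pics/d.png",cv2.resize(cv2.cvtColor(a["pixels"],4)[110:220,180:300],None,fx=4,fy=4))
```

```text
[0.47769644 0.17710284 0.06004596] [ 2.78026188 -0.28575795 -2.75251578]
0.09786760270331245 24.07490551022576
```

View pics/d.png

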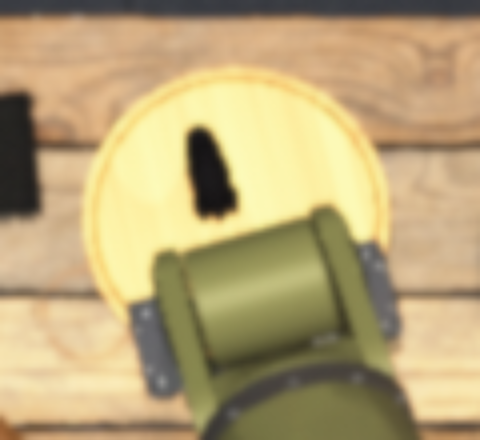

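The hare, at (210,170) in the crop, has ridden along upright and the pin now rests on the plate. I'll open to a loose cage so the spring drives the pin.

carry_out(motion="0 0 0 0 0 0 175; 0 0 0 0 0 0 175; 0 0 0 0 0 0 175; 0 0 0 0 0 0 175; 0 0 -0.002 0 0 0 175; 0 0 -0.002 0 0 0 175; 0 0 0 0 0 0 175")

```text
time_s: 6.67
ee_pos: [0.4774, 0.177, 0.0555]
eef_rot: [3.142, -0.001, -2.883]
force: [-0.3, -0.4, 0.6]
grip_width: 0.0294
grip_force: 0.0
```

carry_out(motion="0.0004 -0.0017 0 0 0 1 175; 0.0005 -0.0017 0 0 0 1 175; 0.0005 -0.0016 0 0 0 1 175; 0.0005 -0.0016 0 0 0 1 175; 0.0006 -0.0016 0 0 0 1 175; 0.0006 -0.0016 0 0 0 1 175; 0.0006 -0.0016 0 0 0 1 175")

```text
time_s: 7.25
ee_pos: [0.4813, 0.1656, 0.056]
eef_rot: [3.141, -0.0, -2.759]
force: [-1.7, 3.9, -0.7]
grip_width: 0.0296
grip_force: 2.2
```

carry_out(motion="0.0006 -0.0016 0 0 0 1 175; 0.0006 -0.0016 0 0 0 1 175; 0.0007 -0.0016 0 0 0 1 175; 0.0007 -0.0016 0 0 0 1 175")

```text
time_s: 7.58
ee_pos: [0.484, 0.1591, 0.056]
eef_rot: [3.142, 0.0, -2.689]
force: [0.1, 4.1, -0.5]
grip_width: 0.0294
grip_force: 2.2
```

carry_out(motion="0.0007 -0.0015 0 0 0 1 175; 0.0007 -0.0015 0 0 0 1 175; 0.0008 -0.0015 0 0 0 1 175")

```text
time_s: 7.83
ee_pos: [0.4863, 0.1546, 0.056]
eef_rot: [-3.142, 0.0, -2.637]
force: [0.2, 3.9, -1.2]
grip_width: 0.0297
grip_force: 1.8
```

carry_out(motion="0.0008 -0.0015 0 0 0 1 175; 0.0008 -0.0015 0 0 0 1 175; 0.0009 -0.0015 0 0 0 1 175")

```text
time_s: 8.08
ee_pos: [0.4887, 0.1501, 0.056]
eef_rot: [3.142, 0.0, -2.584]
force: [-0.2, 4.1, -1.8]
grip_width: 0.0291
grip_force: 1.7
```

carry_out(motion="0.0009 -0.0015 0 0 0 1 175; 0.0009 -0.0014 0 0 0 1 175; 0.0009 -0.0014 0 0 0 1 175")

```text
time_s: 8.33
ee_pos: [0.4915, 0.1458, 0.056]
eef_rot: [-3.142, 0.0, -2.532]
force: [0.1, 4.1, -1.0]
grip_width: 0.0296
grip_force: 1.7
```

carry_out(motion="0.001 -0.0014 0 0 0 1 175; 0.001 -0.0014 0 0 0 1 175; 0.001 -0.0014 0 0 0 1 175")

```text
time_s: 8.58
ee_pos: [0.4944, 0.1416, 0.0559]
eef_rot: [3.142, -0.0, -2.48]
force: [-0.6, 4.6, -0.5]
grip_width: 0.0292
grip_force: 1.9
```

carry_out(motion="0.001 -0.0014 0 0 0 1 175; 0.001 -0.0014 0 0 0 1 175; 0.0011 -0.0013 0 0 0 1 175")

```text
time_s: 8.83
ee_pos: [0.4975, 0.1375, 0.056]
eef_rot: [3.141, -0.0, -2.427]
force: [-1.1, 4.2, 0.2]
grip_width: 0.0295
grip_force: 2.1
```

carry_out(motion="0.0011 -0.0013 0 0 0 1 175; 0.0011 -0.0013 0 0 0 1 175; 0.0012 -0.0012 0 0 0 1 175")

```text
time_s: 9.08
ee_pos: [0.5009, 0.1337, 0.0559]
eef_rot: [3.141, -0.0, -2.375]
force: [-1.6, 4.5, -0.3]
grip_width: 0.0295
grip_force: 1.8
```

carry_out(motion="0.0012 -0.0012 0 0 0 1 175; 0.0012 -0.0012 0 0 0 1 175; 0.0012 -0.0012 0 0 0 1 175")

```text
time_s: 9.33
ee_pos: [0.5044, 0.1298, 0.0558]
eef_rot: [-3.141, -0.001, -2.322]
force: [0.2, 1.7, -0.1]
grip_width: 0.0296
grip_force: 0.6
```

carry_out(motion="0.0013 -0.0011 0 0 0 1 175; 0.0013 -0.0011 0 0 0 1 175")

```text
time_s: 9.5
ee_pos: [0.5073, 0.1276, 0.056]
eef_rot: [-3.141, -0.0, -2.288]
force: [0.1, 0.7, 0.1]
grip_width: 0.0295
grip_force: 0.0
```

carry_out(motion="0.0013 -0.0011 0 0 0 1 175; 0.0013 -0.001 0 0 0 1 175")

```text
time_s: 9.67
ee_pos: [0.5099, 0.1256, 0.056]
eef_rot: [-3.141, -0.0, -2.253]
force: [-0.4, 0.9, 0.2]
grip_width: 0.03
grip_force: 0.6
```

Run:
```python
from h import *
o=ctrl.get_obs();print(o["ee_pos"],o["force"],o["grip_force"])
p=o["ee_pos"][:2]-np.array([.5725,.2014]);print(np.hypot(*p),np.degrees(np.arctan2(p[1],p[0]))%360-170.3)
w=cam("wrist");s=cam("side")
im=np.hstack([cv2.resize(w["pixels"][100:300,160:360],(400,400)),cv2.resize(s["pixels"][150:230,210:290],(400,400))])
cv2.imwrite("pics/e.png",cv2.cvtColor(im,4))
for c in(w,s):
    P=pts(c);m=(np.hypot(P[...,0]-p[0]-.5725,P[...,1]-p[1]-.2014)<.008)&(P[...,2]<.1)&(P[...,2]>.05)
    z=P[m][:,2];print(m.sum(),np.percentile(z,[50,90,98]) if m.any() else 0, np.median(P[m],0))
```

```text
[0.50988091 0.12563003 0.05599228] [-0.42095231  0.8650849   0.2294078 ] 0.6433600529999239
0.09829668368427993 60.128419509772414
912 [0.08241218 0.08359992 0.0840965 ] [0.50841494 0.12438034 0.08241218]
58 [0.07256092 0.08607833 0.08671373] [0.50933949 0.12133286 0.07256092]
```

View pics/e.png

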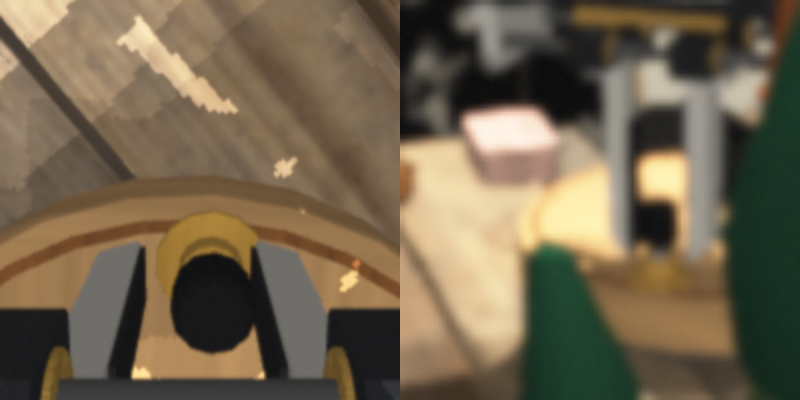

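In the wrist crop the knob touches the trailing (right) finger. Its top is at 0.0825 m, the same height as with the pin home at the start, so the pin has dropped. One small push will show whether it is locked.

carry_out(motion="0.0013 -0.001 0 0 0 0 175; 0.0006 -0.0005 0 0 0 0 175; 0 0 0 0 0 0 175")

```text
time_s: 10.02
ee_pos: [0.511, 0.1247, 0.0558]
eef_rot: [3.14, -0.001, -2.255]
force: [-4.7, 3.2, 2.1]
grip_width: 0.0297
grip_force: 2.8
```

The turntable resists, so it is locked. I'll back off, open and lift away.

carry_out(motion="-0.0015 0.0013 0 0 0 0 175; -0.0025 0.0025 0 0 0 0 175; 0 0 0 0 0 0 120; 0 0 0 0 0 0 120; 0 0 0 0 0 0 120; 0 0 0 0 0 0 120; 0 0 0.01 0 0 0 120; 0 0 0.02 0 0 0 120; 0 0 0.03 0 0 0 120; 0 0 0.035 0 0 0 120; 0 0 0.035 0 0 0 120; 0 0 0.02 0 0 0 120; 0 0 0 0 0 0 120; 0 0 0 0 0 0 120")

```text
time_s: 11.18
ee_pos: [0.5078, 0.1282, 0.2072]
eef_rot: [-3.14, 0.002, -2.255]
force: [0.7, 0.2, -0.5]
grip_width: 0.0499
grip_force: 0.0
```

Run:
```python
from h import *
w=cam("wrist");o=ctrl.get_obs();print(o["time_s"],o["ee_pos"],o["force"],o["grip_width"])
cv2.imwrite("pics/f.png",cv2.cvtColor(w["pixels"],4))
V=cv2.cvtColor(w["pixels"],cv2.COLOR_RGB2HSV)[...,2];P=pts(w)
m=(V<90)&(P[...,2]>.055)&(P[...,2]<.1)&(np.hypot(P[...,0]-.509,P[...,1]-.125)<.02)
q=np.median(P[m],0);print(m.sum(),q,np.degrees(np.arctan2(q[1]-.2014,q[0]-.5725))%360-170.3)
```

```text
11.2333 [0.50731739 0.12813482 0.20585086] [ 0.49534396  0.5377832  -0.0377754 ] 0.050150683226833345
439 [0.50730375 0.1284883  0.08261379] 57.897523934640105
```

View pics/f.png

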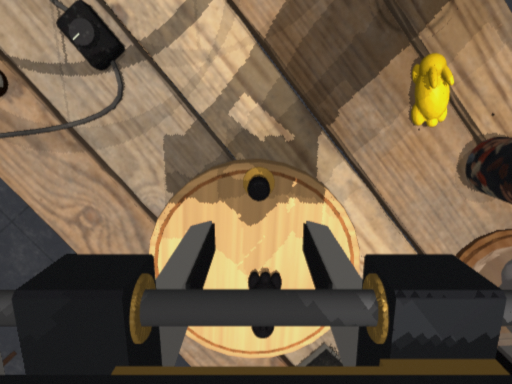

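The knob at (258,187) is fully down, with its top at 0.0826 m and the turntable at about 1.0 rad. The hare at (265,300) is upright and the gripper is clear.

```bash
python3 -c "from station import ctrl;print(ctrl.hand_in())"
```

```text
the job is handed in; nothing more can be done
None
```

The turntable is locked again in the next stop hole, at about 1.0 rad: the knob's top is back at its starting height (pin home) and the table resisted a light push. The hare rode along upright, the gripper has let go, and the job was handed in at about 11 s, with no result returned.

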